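# Slide the glued candlestick into its curing bay

## Robot

A 7-joint arm with a two-finger parallel gripper is mounted at the origin on the work surface. World frame = base frame: x ahead of the robot, y to its left, z up, the work surface at z = 0. Lengths are in m, angles in rad, forces in N, time in s.
With the tool pointing down it reaches from about 0.4 to 0.85 m from the base axis. Payload 6.9 kg.
Tool frame: the origin (TCP) lies midway between the tips of the shut fingers; the grasp point (between the pads) lies behind it (ctrl.pinch_z is the z of the grasp point in the tool frame, in m); z points along the fingers, y is the line along which they close (so a half turn about z gives the same grasp; the last joint's range is limited). The gripper opens to 85 mm and grips with 20 to 120 N. Pads are 22 mm wide; open, the fingers measure 114 mm over their backs; the gripper's body (76 mm by 85 mm) begins 54 mm behind the grasp point. The pads swing forward as they close: fully open they stand 13 mm farther back than shut.
Start: joints at [-1.236, 0.507, -0.238, 1.5, 0.126, 1.149, -0.155], TCP at [0.142, 0.609, 0.231] pointing down, gripper open.
Joint ranges: [-3.08, 3.08], [-0.24, 2.05], [-1.43, 1.35], [0, 2.5], [-1.52, 4.66], [0.17, 1.96], [-2.89, 2.89]. Speed limits (rad/s): [2.39, 2.39, 3.14, 3.14, 3.14, 3.14, 3.14].

## Interface

Orientations are given as a unit quaternion [w, x, y, z].
In Python, from station import ctrl, get_state, vision, ticket, models gives the robot as it stands. Calls block until the motion is done:
- ctrl.movep(position, orientation): joint-space move of the TCP to a pose.
- ctrl.movel(position, frame=None, max_speed=0.15): straight line of the TCP; frame=None keeps the orientation; max_speed is the mean speed in m/s.
- ctrl.set_joints(angles): joint-space move.
- ctrl.ungrasp() and ctrl.close_gripper(force=None): open the fingers fully, or close them until they stop; force is the grip in N (None keeps the last).
- ctrl.pause(seconds).
- ctrl.ik(position, orientation): joint angles nearest the present ones, or None.
- get_state(): the state.
- vision.grab_frame(name): name is "scene" or "top"; returns (picture, depth): 420x560x3 uint8, blue, green, red; 420x560 float32, m along the optical axis (not along the pixel's ray), 0 where there is no reading.
- vision.camera_info(name): a dict with "mtx" (3x3 intrinsics, pixels), "dist_coeffs" ([k1, k2, p1, p2, k3] as OpenCV has them; the pictures are not rectified), "R" (3x3) and "t" (3): a world point X has camera coordinates R X + t. Camera axes: x right, y down, z forward; pixel columns grow to the right and rows downward; lengths in m; the calibration is good to about 2 mm. A picture is of the moment at which its call begins. camera_info takes no time and is no camera call.
A pose or a line that the arm cannot do raises ctrl.Unreachable and nothing moves.
- ticket.close_job(): hands the job in; it is judged then, once.
Trained networks look in the newest picture that a camera, given by its name, has taken for a name from the list of things; names that differ only in an ending like _2 or _b are one class to them, and where a whole thing is asked for, a point or a joint stands for the part that bears it (a point fixed in the world has none). Each returns a list of dicts, best first, with "p" (0 to 1); they miss things now and then, are a little off and sometimes report something else, mostly with a low value. They report only what shows in the picture. A call takes as long as a camera call.
- models.recognise(camera, target): "point" ([column, row] in pixels, amid what is visible of it).
- models.masks_of(camera, target): "mask" (420x560 bool, what is visible of it) and "point" ([column, row] in pixels, amid what is visible of it).
The state is a dict: "time": time; "qpos": joint angles; "qd": joint speeds; "tau": joint torques, N m; "tcp_pos": TCP position; "eef_rot": TCP orientation; "contact_force": force on the tool from outside, world axes, zero at the start; "wrist_torque": the same for the moment, N m; "width": finger opening in m; "gripper_force": force on a finger pad.
Only numpy, scipy, OpenCV 4.12 (cv2) and the standard library are available. Lean on these libraries where they do the work, as an engineer would, in place of code of your own. Each camera call takes 0.05 s, during which the arm holds its last target. There are 200 camera calls.

## Task

The glue between the foot and the shaft of the red stone candlestick is still wet, so it must not be gripped, picked up or touched above its foot: push it by the foot, so that it slides upright along the slab, through the open mouth of the wooden curing bay until it stands wholly inside. Then push the bay's yellow gate bar by its steel post fully across the mouth, and back away. Leave everything else on the slab where it is.

Things in the scene. Friction and masses are not known exactly. Their poses are not given: they have to be found in the camera images.
- candlestick_red: Red polished stone candlestick to push, 230 mm tall, 0.5 to 0.8 kg, loose. Foot: cylinder 72 mm across, 28 mm high, the only part to touch. Above: flare 48 mm across shrinking to a 22 mm shaft, cup 40 mm across from 198 mm up. Origin: centre of underside, z up. Friction about 0.6; pushed on the foot it does not tip. A tool leaning back from it clears shaft and cup; two fingertips 40 mm apart steer it well.
- candlestick_grey: A pale grey stone candlestick of the very same shape and size, loose; to be left alone. Origin: centre of the underside.
- bay: Curing bay fixed to the slab: three wooden battens, 25 mm high, 14 mm thick, round a green square, no floor or step. Inside 116 mm wide (y), 120 mm deep (x). Origin: on the slab, centre of the inside. x points inward from mouth to back: side battens run from x = -60 (mouth) to +60 mm, inner faces at y = +58 and -58 mm; back batten's inner face at x = +60 mm.
- gate_bar (a joint): Yellow gate bar sliding along the bay's -y in front of the mouth: 0 fully open, 0.145 m fully across (end stop). Stays where left; friction about 1.5 N. Bar 130 mm long (y), 12 mm thick (x), top at 20 mm height; its middle is at x = -72 mm, y = 145 mm minus the joint value in the bay's frame: open, it lies to the +y side of the mouth.
- gate_post (a point): Centre of the top of the gate bar's upright round steel post, 18 mm across, top at 50 mm height, joined to the bar by a short yellow arm (16 mm wide, top at 18 mm height). In the bay's frame it is at x = -102 mm, y = 120 mm minus the joint value; push it towards the bay's -y to shut the gate.
- sealer_bottle: Amber bottle with black cap, 66 mm across, 190 mm tall, loose; to be left alone. Origin: centre of the underside.
- mallet: Wooden mallet lying flat, 255 mm long along its x, head (at +x) 65 x 100 x 60 mm, loose; to be left alone. Origin: on the slab under its middle.
- chisel: Steel chisel lying flat, 195 mm long along its x, 12 mm high, loose; to be left alone. Origin: on the slab under its middle.
- polishing_block: Yellow polishing block, 60 x 110 x 30 mm, loose; to be left alone. Origin: centre of the underside.
- grinder: Red angle grinder lying on its disc, 260 mm long along its x, about 75 mm high, loose; to be left alone. Origin: on the slab under its middle.

How it is judged:
By the outcome, as a careful person would: the job done as asked, in the order asked, and still so for the second after the job is handed in, with the robot touching nothing.
It also fails if it takes over 72 s, if anything falls off the work surface, if the arm or the gripper's body presses on something with over 40 N, if the wrist force passes 120 N, or if a joint passes its speed limit or range.

## Working session

There is one attempt and no reset: what is moved stays moved. The work goes in short steps, each a Python script; the robot and the scene stay as the last script left them, time stands still between calls to the robot, and variables do not carry over. Pictures are saved under pics/ and viewed, at most 10 in all, crops included, and the job is handed in when it is done.

```bash
ls; mkdir -p pics; python3 - <<'E'
from station import ctrl, get_state, vision, ticket, models
import cv2, numpy as np
for n in ("top","scene"):
    im,d=vision.grab_frame(n); cv2.imwrite(f"pics/{n}0.png",im); np.save(f"pics/{n}d0.npy",d)
    c=vision.camera_info(n); print(n,c["mtx"],c["dist_coeffs"],-np.array(c["R"]).T@c["t"])
    for t in ("candlestick_red","candlestick_grey","bay","gate_bar","gate_post","sealer_bottle","mallet","chisel","polishing_block","grinder"):
        print(t,[(np.round(r["point"]).tolist(),round(r["p"],2)) for r in models.recognise(n,t)][:3])
s=get_state(); print(s["time"],s["tcp_pos"],s["eef_rot"],ctrl.pinch_z)
E
```

```text
pics
top [[441.86414433   0.         286.55526915]
 [  0.         441.86414433 215.07414307]
 [  0.           0.           1.        ]] [-0.08424543  0.          0.          0.          0.        ] [ 0.49627435 -0.08426943  1.21917632]
candlestick_red [([289.0, 140.0], 0.69), ([300.0, 252.0], 0.56)]
candlestick_grey [([375.0, 145.0], 0.72)]
bay [([188.0, 208.0], 0.81)]
gate_bar [([211.0, 249.0], 0.74)]
gate_post [([209.0, 250.0], 0.84)]
sealer_bottle [([126.0, 263.0], 0.55), ([376.0, 142.0], 0.45)]
mallet [([186.0, 145.0], 0.81)]
chisel [([289.0, 142.0], 0.6), ([188.0, 208.0], 0.55)]
polishing_block [([417.0, 285.0], 0.65)]
grinder [([478.0, 221.0], 0.81), ([376.0, 144.0], 0.7)]
scene [[542.5174413    0.         283.46603872]
 [  0.         542.5174413  200.23192581]
 [  0.           0.           1.        ]] [0.04211192 0.         0.         0.         0.        ] [ 1.44898166 -0.20050661  1.13828101]
candlestick_red [([274.0, 160.0], 0.8)]
candlestick_grey [([204.0, 256.0], 0.63), ([442.0, 138.0], 0.16)]
bay [([398.0, 200.0], 0.89)]
gate_bar [([363.0, 170.0], 0.93)]
gate_post [([359.0, 168.0], 0.69)]
sealer_bottle [([440.0, 136.0], 0.75)]
mallet [([419.0, 258.0], 0.86)]
chisel [([299.0, 276.0], 0.9)]
polishing_block [([160.0, 160.0], 0.72), ([362.0, 171.0], 0.51)]
grinder [([91.0, 209.0], 0.79)]
1.1 [0.14236274 0.6085776  0.23128171] [-2.16441536e-05  1.14643111e-01  9.93406743e-01  9.20179487e-06] -0.0187
```

View pics/top0.png

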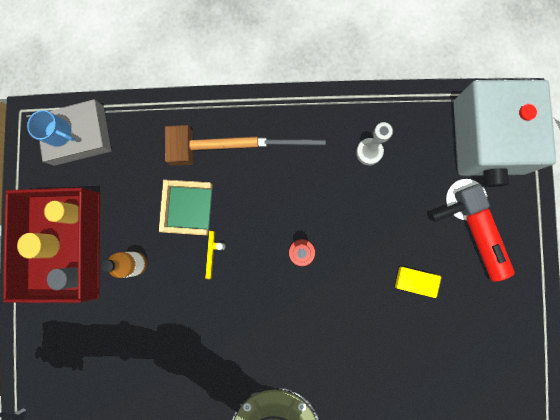

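View pics/scene0.png

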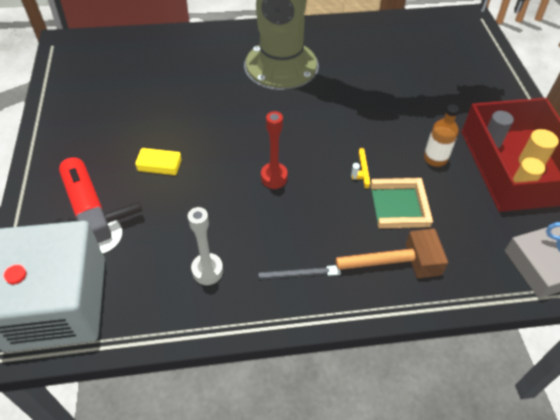

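The top view shows the red foot at (302,252), the bay's green square at (189,208) with its mouth to the right, the gate bar at (210,255) and the post at (220,246). The grey candlestick is at (370,152). The path from the red candlestick to the mouth is free, running up and left past the post.

View pics/crop0.png

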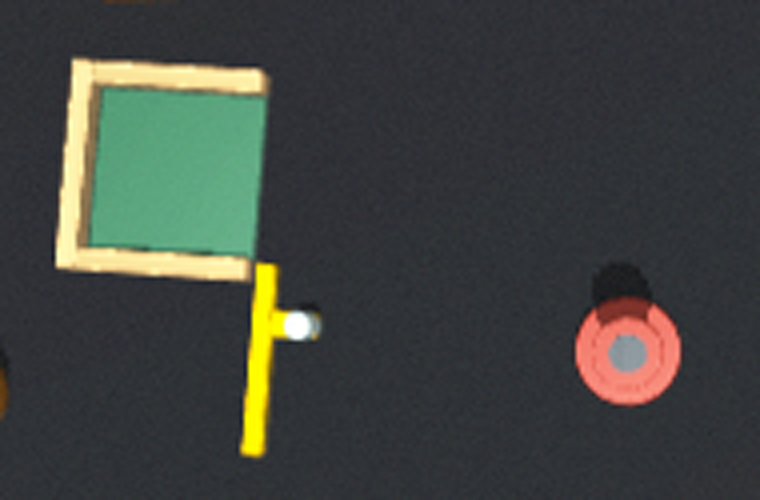

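```bash
cat >> h.py <<'E'
from scipy.spatial.transform import Rotation as Rn
BC=np.array([.619,.227]); YAW=np.radians(84.8)
EX=np.array([np.cos(YAW),np.sin(YAW)]); EY=np.array([-EX[1],EX[0]])
def w(bx,by): return BC+bx*EX+by*EY
def b(p): p=np.asarray(p)[:2]-BC; return np.array([p@EX,p@EY])
def quat(psi,th=np.radians(30),flip=False):
    z=np.array([np.sin(th)*np.cos(psi),np.sin(th)*np.sin(psi),-np.cos(th)])
    y=np.array([-np.sin(psi),np.cos(psi),0])*(-1 if flip else 1)
    q=Rn.from_matrix(np.c_[np.cross(y,z),y,z]).as_quat(); return q[[3,0,1,2]]
def cup(guess,n="top"):
    """centre of the candlestick's cup rim near the guess, from the depth image"""
    _,d=vision.grab_frame(n); P=cloud(n,np.ones(d.shape,bool),d)
    P=P[(np.abs(P[:,2]-.23)<.008)&(np.hypot(*(P[:,:2]-guess).T)<.045)]
    if len(P)<40: return None
    c,r=cv2.minEnclosingCircle(P[:,:2].astype(np.float32)); return np.array(c),r,len(P)
E
python3 - <<'E'
from h import *
C0=np.array([.488,-.084]); W=w(-.16,0); d=W-C0; p1=np.arctan2(d[1],d[0]); u=d/np.hypot(*d)
print("wp",W,np.degrees(p1), get_state()["qpos"])
pts=[("a",C0-u*.12,.40,p1),("b",C0-u*.12,.013,p1),("c",W-u*.046,.013,p1),("d",W-.1*EX,.013,YAW),("e",w(.01,0)-.046*EX,.013,YAW),
 ("g",w(-.105,.17),.30,YAW-np.pi/2),("h",w(-.105,.17),.03,YAW-np.pi/2),("i",w(-.105,-.005),.03,YAW-np.pi/2)]
for f in (0,1):
  for n,p,z,psi in pts:
    q=ctrl.ik([*p,z],quat(psi,flip=f)); print(f,n,p.round(3),None if q is None else np.round(q,2))
print("cup",cup(C0),cup(C0,"scene"))
E
```

```text
wp [0.60449879 0.0676585 ] 52.46978228481455 [-1.23550375  0.50750104 -0.23763067  1.50018169  0.12568394  1.14887335
 -0.15479328]
0 a [ 0.415 -0.179] [-0.13  0.25  1.15  1.73 -0.71  1.55 -2.66]
0 b [ 0.415 -0.179] [ 0.19  0.92  0.95  2.26 -1.36  1.26 -1.65]
0 c [0.576 0.031] [ 0.81  0.92 -1.03  2.15  1.32  0.32  1.36]
0 d [ 0.595 -0.032] [-0.26  1.15  1.15  1.79 -1.36  1.6  -1.85]
0 e [0.616 0.191] [ 0.59  1.17 -1.29  1.82  0.96  0.75  2.09]
0 g [0.44  0.138] [-0.77 -0.03  0.15  2.18  0.57  0.65  0.46]
0 h [0.44  0.138] None
0 i [0.614 0.122] [ 0.35  0.98 -1.23  2.2   1.79  1.14 -0.44]
1 a [ 0.415 -0.179] [-0.01  0.2   0.95  1.73 -0.66  1.49  0.41]
1 b [ 0.415 -0.179] [ 0.29  0.82  0.75  2.26 -1.33  1.08  1.44]
1 c [0.576 0.031] [ 0.34  0.7  -0.24  2.15 -1.41  0.31  0.88]
1 d [ 0.595 -0.032] [ 0.35  0.8  -0.06  1.78 -0.68  0.8   0.75]
1 e [0.616 0.191] [ 0.09  0.79 -0.25  1.83 -0.69  0.55  0.43]
1 g [0.44  0.138] [-0.61 -0.03 -0.01  2.18  0.56  0.65 -2.67]
1 h [0.44  0.138] None
1 i [0.614 0.122] [-0.33  0.64 -0.04  2.21  2.21  0.31  2.09]
cup (array([ 0.48794112, -0.08433292]), 0.01973068155348301, 250) (array([ 0.49003816, -0.08323881]), 0.021601686254143715, 173)
```

```bash
cat >> h.py <<'E'
def push(C,goal,zt=.013,gap=.05,step=.07,v=.08,gain=1.0):
    """one push of the disc at C towards goal by up to step; TCP starts clear behind it"""
    d=goal-C; L=np.hypot(*d); u=d/L; return u,min(step,L)
def log(t=""):
    s=get_state(); print(t,"t%.1f"%s["time"],s["tcp_pos"].round(4),"F",np.round(s["contact_force"],1))
E
python3 - <<'E'
from h import *
C0=np.array([.488,-.084]); W=w(-.16,0); d=W-C0; p1=np.arctan2(d[1],d[0]); u=d/np.hypot(*d); q=quat(p1,flip=True)
ctrl.close_gripper()
s=get_state()["tcp_pos"]; ctrl.movel([s[0],s[1],.42],max_speed=.25)
ctrl.movep([*(C0-u*.12),.40],q); log("above")
ctrl.movel([*(C0-u*.12),.013],max_speed=.25); log("down")
ctrl.movel([*(C0-u*.055),.013],max_speed=.1); log("near"); print(cup(C0))
for k in range(6):
    a=-.055+.005*(k+1); ctrl.movel([*(C0+u*a),.013],max_speed=.05); r=cup(C0); print(round(a,3),r[0].round(4) if r else r, get_state()["contact_force"].round(1))
for n in("top","scene"): cv2.imwrite(f"pics/{n}1.png",vision.grab_frame(n)[0])
a=cv2.imread("pics/top1.png")[130:330,200:400]; c=cv2.imread("pics/scene1.png")[80:280,180:380]
cv2.imwrite("pics/c1.png",cv2.resize(np.hstack([a,c]),None,fx=2,fy=2,interpolation=cv2.INTER_CUBIC))
log()
E
```

```text
above t5.8 [ 0.4154 -0.1784  0.3998] F [ 1.3  0.1 -0. ]
down t7.5 [ 0.4151 -0.1794  0.0137] F [-0.6 -0.3 -0.4]
near t8.3 [ 0.4544 -0.1281  0.0131] F [-0.3 -0.6 -0.4]
(array([ 0.48782668, -0.08434121]), 0.019711380824446678, 251)
-0.05 [ 0.4878 -0.0843] [0.5 0.2 0.7]
-0.045 [ 0.4878 -0.0843] [-0.   0.3 -0.2]
-0.04 [ 0.49   -0.0822] [-0.6 -1.5 -0.3]
-0.035 [ 0.4926 -0.0781] [-0.3 -1.  -0.2]
-0.03 [ 0.496  -0.0739] [-0.  -1.1 -0. ]
-0.025 [ 0.4992 -0.07  ] [ 0.  -0.7 -0.7]
 t10.3 [ 0.4728 -0.1036  0.0131] F [ 0.  -1.9 -0.5]
```

View pics/c1.png

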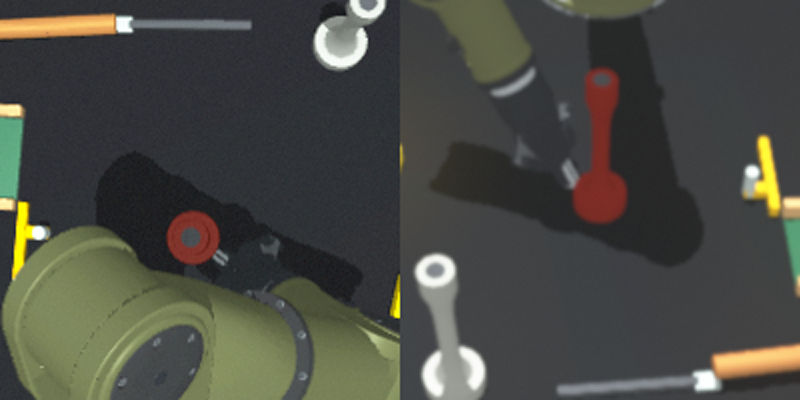

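The picture shows the shut fingertips against the red foot only, with the shaft well clear of the gripper. The push tracks straight, so I'm continuing leg 1 in closed loop.

```bash
cat >> h.py <<'E'
def see(g):
    r=cup(g)
    if r and .0175<r[1]<.0215: return r[0]
    r2=cup(g,"scene"); print("  top",r and (r[1],r[2]),"scene",r2 and (r2[0].round(4),r2[1]))
    return r2[0]-[.002,-.001] if r2 else None
def drive(C,goal,psi,stop,step=.03,v=.07,z=.013):
    """push on, steering at the goal, until stop(C); tool heading stays psi"""
    lat=np.array([-np.sin(psi),np.cos(psi)]); fw=np.array([np.cos(psi),np.sin(psi)])
    for k in range(14):
        rem=(goal-C)@fw; t=get_state()["tcp_pos"]; off=(C-t[:2])@lat
        print("C",C.round(4),"bay",(b(C)*1e3).round(1),"off %.1f mm rem %.1f"%(off*1e3,rem*1e3),"t%.1f"%get_state()["time"])
        if rem<.002 or abs(off)>.009: return C
        d=goal-C; d/=np.hypot(*d); s=min(step,rem)
        T=t[:2]+d*s; ctrl.movel([*T,z],max_speed=v)
        C=see(C+d*s)
        if C is None: print("lost"); return None
    return C
E
python3 - <<'E'
from h import *
C0=np.array([.488,-.084]); W=w(-.16,0); d=W-C0; p1=np.arctan2(d[1],d[0])
C=see(np.array([.4992,-.07])); drive(C,W,p1,None); log()
E
```

```text
C [ 0.4992 -0.07  ] bay [-306.6   92.4] off -0.4 mm rem 173.3 t10.3
C [ 0.5179 -0.045 ] bay [-280.1   76. ] off -0.4 mm rem 142.1 t11.0
C [ 0.5356 -0.0215] bay [-255.1   60.6] off -0.1 mm rem 112.7 t11.6
C [0.5542 0.0021] bay [-229.8   44.2] off -0.4 mm rem 82.6 t12.2
C [0.5721 0.0256] bay [-204.8   28.4] off -0.4 mm rem 53.0 t12.8
C [0.5909 0.0499] bay [-178.9   11.9] off -0.6 mm rem 22.4 t13.5
C [0.6038 0.0679] bay [-159.9    0.7] off -0.1 mm rem 0.3 t14.0
 t14.0 [0.5775 0.0338 0.0131] F [0.7 0.9 0.6]
```

```bash
python3 - <<'E'
from h import *
C=see(np.array([.6038,.0679])); t=get_state()["tcp_pos"]; u=(C-t[:2])/np.hypot(*(C-t[:2]))
ctrl.movel([*(t[:2]-u*.06),.03],max_speed=.15)
B=C-EX*.10; q=quat(YAW,flip=True); print(get_state()["qpos"].round(2),np.round(ctrl.ik([*B,.03],q),2))
ctrl.movep([*B,.03],q); log("behind")
ctrl.movel([*(C-EX*.055),.013],max_speed=.1); ctrl.movel([*(C-EX*.044),.013],max_speed=.05); log("near")
C=see(C); C=drive(C,w(-.03,0),YAW,None); log()
im,_=vision.grab_frame("top"); im2,_=vision.grab_frame("scene")
cv2.imwrite("pics/c2.png",cv2.resize(np.hstack([im[120:320,100:300],im2[80:280,300:500]]),None,fx=2,fy=2,interpolation=cv2.INTER_CUBIC))
E
```

```text
[ 0.18  0.65  0.16  2.2  -1.43  0.6   1.  ] [ 0.26  0.77  0.09  1.78 -0.77  0.89  0.82]
behind t15.3 [ 0.5946 -0.0296  0.0296] F [-0.1  0.3  0.3]
near t16.3 [0.6002 0.0246 0.0132] F [ 0.4 -0.4 -0. ]
C [0.6044 0.068 ] bay [-159.6    0.2] off -0.3 mm rem 129.6 t16.4
C [0.6066 0.0979] bay [-129.7    0.6] off 0.0 mm rem 99.7 t17.0
C [0.6093 0.1283] bay [-99.1   0.7] off 0.1 mm rem 69.1 t17.6
C [0.6124 0.158 ] bay [-69.3   0.3] off -0.2 mm rem 39.3 t18.2
C [0.6147 0.1875] bay [-39.7   0.7] off 0.2 mm rem 9.7 t18.9
C [0.6161 0.1965] bay [-30.6   0.1] off 0.1 mm rem 0.6 t19.2
 t19.2 [0.6125 0.1548 0.013 ] F [0.5 0.9 0.5]
```

View pics/c2.png

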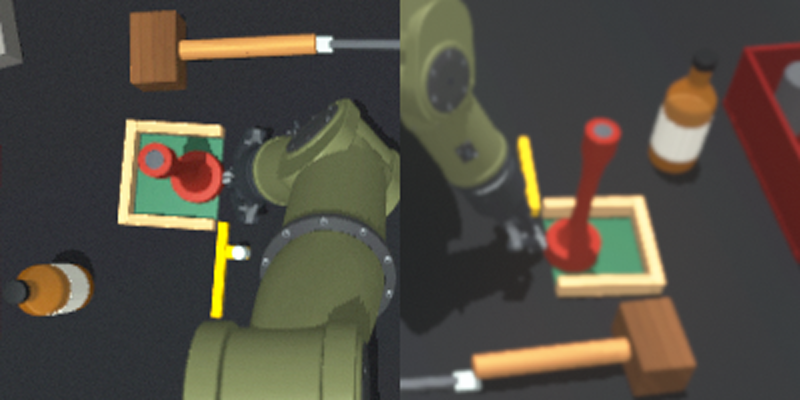

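The picture shows the foot centred between the battens, entering the mouth and clear of the bar's end, with the post untouched at about (238,253) in the crop. I'll finish the push, then retreat and check gate reach.

```bash
python3 - <<'E'
from h import *
C=see(np.array([.6161,.1965])); C=drive(C,w(.008,0),YAW,None)
t=get_state()["tcp_pos"][:2]; ctrl.movel([*(t-EX*.13),.02],max_speed=.2); t=get_state()["tcp_pos"][:2]; ctrl.movel([*t,.25],max_speed=.3); log("up")
r=[cup(w(.008,0),n) for n in("top","scene")]; print(r, b(r[0][0]) if r[0] else "")
for n in("top","scene"):
    im,d=vision.grab_frame(n); cv2.imwrite(f"pics/{n}3.png",im); np.save(f"pics/{n}d3.npy",d)
    P=cloud(n,np.ones(d.shape,bool),d); Q=np.c_[(P[:,:2]-BC)@EX,(P[:,:2]-BC)@EY,P[:,2]]
    m=(abs(Q[:,0]+.102)<.025)&(abs(Q[:,1]-.08)<.07)&(Q[:,2]>.04)&(Q[:,2]<.06)
    print(n,"post",m.sum(),Q[m].mean(0).round(4) if m.any() else "", (cv2.minEnclosingCircle(Q[m][:,:2].astype(np.float32)) if m.any() else ""))
print(get_state()["qpos"].round(2))
psi=YAW-np.pi/2
for th in (0,10,20,30):
  for f in (0,1):
    o=[]
    for y,z in((.16,.25),(.16,.03),(.13,.03),(.05,.03),(-.01,.03)):
        q=ctrl.ik([*w(-.105,y),z],quat(psi,np.radians(th),f)); o.append(None if q is None else np.round(q,2).tolist())
    print(th,f,o)
E
```

```text
C [0.6154 0.1961] bay [-31.1   0.8] off 0.9 mm rem 39.1 t19.4
C [0.619  0.2277] bay [0.7 0. ] off 0.4 mm rem 7.3 t20.0
C [0.6185 0.2341] bay [7.1 1.2] off 1.5 mm rem 0.9 t20.3
up t22.0 [0.6032 0.0656 0.2486] F [ 0.1  0.3 -0.7]
[(array([0.61985892, 0.2339339 ]), 0.02101539634168148, 249), (array([0.62074751, 0.23797172]), 0.02267429605126381, 186)] [ 0.0069832  -0.00022695]
top post 30 [-0.1017  0.0996  0.0488] ((-0.10146338492631912, 0.10011498630046844), 0.008120952174067497)
scene post 34 [-0.0993  0.0965  0.0466] ((-0.0984078049659729, 0.09781317412853241), 0.0101602328941226)
[ 0.05  0.49  0.16  1.62 -0.65  1.18  0.4 ]
0 0 [[-0.28, 0.25, -0.08, 1.86, 0.02, 1.04, 1.1], [-0.37, 0.56, 0.04, 2.14, -0.05, 0.44, 1.18], [-0.35, 0.58, 0.04, 2.07, -0.04, 0.49, 1.2], [-0.28, 0.66, 0.03, 1.87, -0.03, 0.61, 1.24], [-0.25, 0.72, 0.02, 1.71, -0.02, 0.71, 1.27]]
0 1 [[-0.79, 0.29, 0.59, 1.86, -0.18, 1.04, -1.79], [-0.74, 0.64, 0.61, 2.14, -0.7, 0.56, -1.28], [-0.72, 0.67, 0.62, 2.07, -0.69, 0.61, -1.28], [-0.66, 0.76, 0.65, 1.87, -0.67, 0.74, -1.29], [-0.61, 0.83, 0.67, 1.71, -0.66, 0.84, -1.3]
[... 542 characters left out ...]
, 2.43, 1.59, 1.01, -0.65], [0.29, 0.84, -1.23, 2.36, 1.57, 1.01, -0.55], [-0.33, 0.59, -0.04, 2.19, 1.29, 0.18, -0.14], [-0.28, 0.63, -0.04, 2.04, 0.84, 0.21, 0.36]]
20 1 [[-0.6, 0.1, 0.12, 2.13, 0.3, 0.64, -2.36], [0.25, 0.82, -1.23, 2.43, 1.59, 1.01, 2.49], [0.29, 0.84, -1.23, 2.36, 1.57, 1.01, 2.59], [-0.7, 0.66, 0.53, 2.19, -1.38, 0.18, -0.63], [-0.79, 0.79, 0.79, 2.05, -1.32, 0.42, -0.7]]
30 0 [[-0.61, 0.05, 0.02, 2.27, 0.7, 0.51, 0.32], None, None, [0.3, 0.94, -1.23, 2.33, 1.8, 1.16, -0.6], [0.35, 0.98, -1.23, 2.19, 1.79, 1.14, -0.43]]
30 1 [[-1.65, 0.12, 1.18, 2.28, 0.44, 0.41, -2.52], None, None, [0.3, 0.94, -1.23, 2.33, 1.8, 1.16, 2.54], [0.35, 0.98, -1.23, 2.19, 1.79, 1.14, 2.72]]
```

```bash
python3 - <<'E'
from h import *
q=quat(YAW,flip=True); X=-.107; Z=.033
for y,z in((.165,.25),(.165,Z),(.06,Z),(-.005,Z)): print(y,np.round(ctrl.ik([*w(X,y),z],q),2))
ctrl.movel([*w(X,.165),.25],max_speed=.25); log("above")
ctrl.movel([*w(X,.165),Z],max_speed=.2); log("down")
ctrl.movel([*w(X,.13),Z],max_speed=.1); f0=get_state()["contact_force"]@[*EY,0]
y=.13
while y>-.02:
    y-=.015 if y>.03 else (.008 if y>.012 else .002)
    ctrl.movel([*w(X,y),Z],max_speed=.07); s=get_state(); f=s["contact_force"]@[*EY,0]-f0
    print("%.3f F %.1f"%(y,f), "bay y %.4f"%b(s["tcp_pos"])[1])
    if f>12: break
log()
for n in("top","scene"): cv2.imwrite(f"pics/{n}4.png",vision.grab_frame(n)[0])
im,im2=cv2.imread("pics/top4.png"),cv2.imread("pics/scene4.png")
cv2.imwrite("pics/c4.png",cv2.resize(np.hstack([im[120:320,100:300],im2[80:280,300:500]]),None,fx=2,fy=2,interpolation=cv2.INTER_CUBIC))
E
```

```text
0.165 [-0.06  0.24  0.13  2.03 -0.69  0.99  0.4 ]
0.165 [ 0.14  0.62 -0.14  2.27 -1.14  0.49  1.02]
0.06 [ 0.07  0.69 -0.02  2.   -0.93  0.65  0.77]
-0.005 [ 0.04  0.75  0.03  1.82 -0.85  0.75  0.66]
above t23.1 [0.4464 0.1348 0.2501] F [ 0.7 -2.  -0.1]
down t24.3 [0.4453 0.1352 0.0332] F [0.5 0.2 0. ]
0.115 F 0.9 bay y 0.1151
0.100 F 0.5 bay y 0.0998
0.085 F 0.9 bay y 0.0847
0.070 F -0.9 bay y 0.0697
0.055 F 0.5 bay y 0.0547
0.040 F 0.5 bay y 0.0398
0.025 F 0.3 bay y 0.0248
0.017 F -0.2 bay y 0.0169
0.009 F 0.7 bay y 0.0087
0.007 F 0.7 bay y 0.0072
0.005 F 0.7 bay y 0.0050
0.003 F 1.9 bay y 0.0028
0.001 F 1.3 bay y 0.0008
-0.001 F 2.0 bay y -0.0012
-0.003 F 1.9 bay y -0.0032
-0.005 F 2.4 bay y -0.0052
-0.007 F 2.8 bay y -0.0066
-0.009 F 6.8 bay y -0.0073
-0.011 F 10.1 bay y -0.0078
-0.013 F 15.5 bay y -0.0082
 t30.7 [0.6175 0.1201 0.0324] F [-15.6  -2.6   6.2]
```

View pics/c4.png

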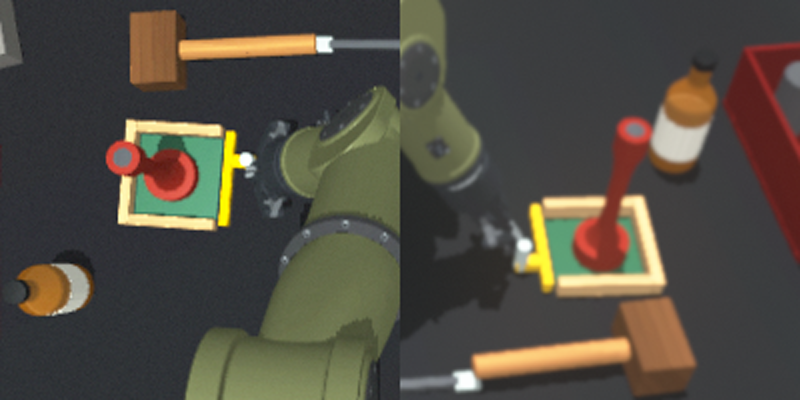

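The picture shows the yellow bar across the mouth against its end stop (force rising to 15 N) and the red foot inside the bay. I'm backing off and verifying.

```bash
python3 - <<'E'
from h import *
ctrl.movel([*w(-.107,.03),.033],max_speed=.1); ctrl.movel([*w(-.20,.03),.05],max_speed=.2); ctrl.movel([*w(-.22,.03),.30],max_speed=.25); ctrl.pause(.3); log()
im,d=vision.grab_frame("top"); P=cloud("top",np.ones(d.shape,bool),d); Q=np.c_[(P[:,:2]-BC)@EX,(P[:,:2]-BC)@EY,P[:,2]]
m=(abs(Q[:,0]+.102)<.02)&(abs(Q[:,1]+.02)<.05)&(Q[:,2]>.04)&(Q[:,2]<.06); print("post",m.sum(),Q[m].mean(0).round(4))
r=cup(w(.007,0)); print("cup bay",b(r[0]).round(4),r[1:])
im2,_=vision.grab_frame("scene")
cv2.imwrite("pics/c5.png",np.hstack([cv2.resize(im,(400,300)),cv2.resize(im2,(400,300))]))
E
```

```text
t33.4 [0.569  0.0107 0.2993] F [1.1 0.7 0.7]
post 38 [-0.1017 -0.0239  0.0488]
cup bay [ 0.0067 -0.    ] (0.020574787631630898, 249)
```

View pics/c5.png

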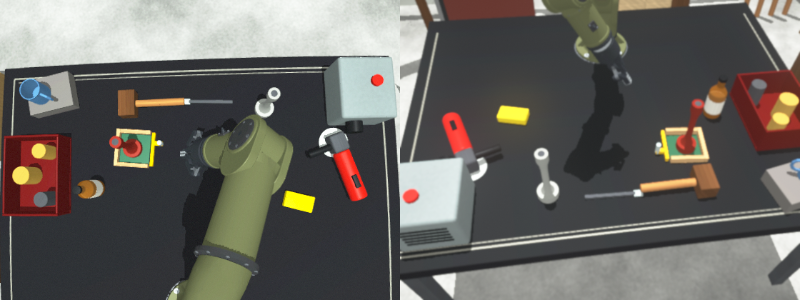

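The picture shows the candlestick upright inside the closed bay, at (133,147) in the left half. The other things are where they were and the arm is clear, so I'm handing in.

```bash
python3 -c "
from station import ticket; print(ticket.close_job())"
```

```text
the job is handed in; nothing more can be done
None
```

The red candlestick stands upright and wholly inside the curing bay, the gate bar is fully across the mouth at its end stop, the arm is clear, nothing else looks moved in the last pictures, and the job is handed in at about 34 s.

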